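# Stow the plug gauge and draw its box tight

## Task

Put the plug gauge away in its sealed gauge box: lay it lengthwise in the two vee rests inside, close the sloping lid down onto its seal, then turn the T-handle clockwise as far as it goes so that the latch draws the lid tight. Let go of everything, and leave the other things on the worktop where they are.

Things in the scene. Friction and masses are not known exactly. Their poses are not given: they have to be found in the camera images.
- gauge_box: Grey steel box fixed to the worktop, 130 mm deep (x -65 front to +65 rear), 180 wide (y +-90), walls 5 mm. Origin: centre of its underside, z up; its low front is at -x and faces roughly left (world +y). Front wall 57 mm high, rear 130; the top opening slopes 30 degrees down to the front; the lid is hinged on the rear top edge. A strike juts 20 mm in under the mid front rim.
- rests (a point): Point in the box (x 15, y 0, z 50 mm of the box; same axes) where the gauge's middle lies when it rests in both vees, its length along the box's y, either way round. The two aluminium vee rests stand at y = +-46 mm (12 mm wide in y; 45-degree vees open upward, 37 mm across at the top, z = 56 mm). Between them fingers have free room down to the 4 mm floor.
- hinge_line (a point): Middle of the lid's hinge line, at x = 65, y = 0, z = 135 mm of the box, fixed to the box, axes as the box. The hinge runs along the box's y.
- lid (a joint): Lid angle, rad. 0: drawn tight, its underside sloping 30 degrees down from the hinge to the front; grows as it swings up and back (to 2.1). Resting on the uncompressed seal it reads about 0.03; drawn tight, the seal pushes back with about 20 N. Stiff hinge: the lid stays where it is left, and takes 2 to 6 N at its free edge to move. Starts open, 1.75 to 2.05.
- lid_edge (a point): Middle of the lid's free edge on its outer face, 157 mm along the lid from the hinge line. Axes of the lid: z is the outward normal, -x runs from the hinge to the free edge, y is the box's y. The lid is an aluminium plate 8 mm thick, 184 mm wide; the hinge line lies in its underside. Under the T-handle its pawl sticks 27 mm out of the underside.
- t_handle (a joint): Angle of the T-handle about the lid's normal, rad, growing clockwise seen from outside. 0: unlatched, bar parallel to the hinge; 1.45: stop, fully home, bar up and down the slope. With the lid down on its seal the pawl catches under the strike at about 0.7 and has drawn the lid tight by 1.3; needs under 0.3 N m, stays where it is left. Starts at 0 to 0.3.
- handle_bar (a point): Centre of the T-handle's dark steel bar: 80 mm long (this point's y), 15 mm thick (its x), 22 mm high (its z, the lid's outward normal). It lies on the turning axis, 115 mm along the lid from the hinge line and 37 mm above the lid's outer face; the bar's underside is 26 mm above the face.
- plug_gauge: Steel plug gauge, a round double-ended bar 112 mm long along its x: knurled grip of 15 mm diameter in the middle 70 mm, ends of 18 mm diameter; about 0.12 kg. Starts lying on the worktop near or left of the box, in any of three places shared with a small tin and a hex key. Origin on its surface (the underside as it starts).
- gauge_mid (a point): Middle of the plug gauge, on its axis; x along its length.
- gauge_tin: Bystander: small closed tin of feeler gauges, 53x67x24 mm (long along its y); origin under its centre.
- hex_key: Bystander: grey hexagon key, 93x17x6 mm, long along its x; origin under its centre.
- steel_disc: Bystander: plain round steel blank, 45 mm across, 8 mm thick, lying flat; origin under its centre.
- monitor: Obstacle: fixed computer monitor right of the box; its screen, 545 mm wide (its y) and about 45 mm thick, stands upright through this origin, from 80 to 435 mm above the worktop, its near end about 0.23 m ahead of the robot base: pass over it and keep the elbow to the left of it. Origin under its stand, at worktop height.
- brass_cap: Bystander, fixed to the worktop: brass screw cap, 56 mm across, 32 mm high, beyond the box; origin under its centre.
- screwdriver: Bystander: screwdriver, 197 mm long, 30 mm wide, 24 mm high, at the left rear edge; origin under its centre.

How it is judged:
On the way, in this order (a step that is already met when the one before it is completed fails the run):
1. the plug gauge lies in both vee rests, let go, with the lid still open (x of gauge_mid in the frame of gauge_box between 0.003 and 0.027 m and y of gauge_mid in the frame of gauge_box between -0.022 and 0.022 m and z of gauge_mid in the frame of gauge_box between 0.042 and 0.058 m and angle between the x axis of plug_gauge and the y axis of gauge_box, either way round below 0.15 rad and contact force between the fingers and plug_gauge below 0.1 N and value of joint lid above 1 rad), for 0.2 s.
2. the lid is down on its seal, the T-handle not yet turned (value of joint lid below 0.06 rad and value of joint t_handle below 0.45 rad), for 0.1 s.
At the end, for the whole second after the job is handed in: The plug gauge rests in both vees (middle within 12 mm across and 22 mm along, 8 mm in height, within 0.15 rad of the box's y), the lid is drawn tight (below 0.016 rad; about 0.03 is merely resting on the seal), the T-handle is turned home (beyond 1.3 rad of 1.45), all at rest (x of gauge_mid in the frame of gauge_box between 0.003 and 0.027 m and y of gauge_mid in the frame of gauge_box between -0.022 and 0.022 m and z of gauge_mid in the frame of gauge_box between 0.042 and 0.058 m and angle between the x axis of plug_gauge and the y axis of gauge_box, either way round below 0.15 rad and value of joint lid below 0.016 rad and value of joint t_handle above 1.3 rad and linear speed of plug_gauge below 0.02 m/s); the robot touches nothing.
It fails at once if the small tin is moved more than 30 mm (distance of gauge_tin from where it was at the start of the episode above 0.03 m).
It fails at once if the hex key is moved more than 30 mm (distance of hex_key from where it was at the start of the episode above 0.03 m).
It fails at once if the steel disc is moved more than 30 mm (distance of steel_disc from where it was at the start of the episode above 0.03 m).
It fails at once if the screwdriver is moved more than 30 mm (distance of screwdriver from where it was at the start of the episode above 0.03 m).
It also fails if it takes over 72 s, if anything falls off the work surface, if the arm or the gripper's body presses on something with over 40 N, if the wrist force passes 120 N, or if a joint passes its speed limit or range.

## Robot

A 6-joint arm with a two-finger parallel gripper is mounted at the origin on a cart in front of the work surface, level with it; the furniture and walls round the work are solid. World frame = base frame: x ahead of the robot, y to its left, z up, the work surface at z = 0. Lengths are in m, angles in rad, forces in N, time in s.
With the tool pointing down it reaches from about 0.425 to 0.95 m from the base axis. Payload 3.5 kg.
Tool frame: the origin (TCP) lies at the very end of the fingers, on their centre line; the grasp point (between the pads) lies 19 mm behind it; z points along the fingers, y is the line along which they close (so a half turn about z gives the same grasp; the last joint's range is limited). The gripper opens to 85 mm and grips with 20 to 120 N. Pads are 22 mm wide; open, the fingers measure 114 mm over their backs; the gripper's body (76 mm by 85 mm) begins 54 mm behind the grasp point. The pads swing forward as they close: fully open they stand 13 mm farther back than shut.
Start: joints at [1.037, 0.286, 1.577, -0, 1.279, -0.15], TCP at [0.253, 0.626, 0.231] pointing down, gripper open.
Joint ranges: [-2.77, 2.77], [-0.9, 2.22], [0.21, 2.48], [-1.53, 4.67], [0.24, 2.81], [-2.84, 2.84]. Speed limits (rad/s): [2.79, 2.79, 3.14, 3.14, 3.14, 3.14].

## Interface

Orientations are given as a unit quaternion [x, y, z, w].
In Python, from plant import get_state, read_camera, sign_off, recognise gives the robot as it stands.
- The arm moves only by the tool arm_command, never from a script. Its argument "steps" is a list of rows, each an object with "translation": the shift along the tool's x, y, z scaled (see below), a list of three; "twist": the turn, a rotation vector about the tool's x, y, z scaled (see below), a list of three; "fingers": the opening, from -1 (shut) to 1 (fully open). In form: [{"translation": [x, y, z], "twist": [rx, ry, rz], "fingers": fingers}, ...]. A call has 1 to 5 rows; each row is the pose to reach, as a shift and turn from the pose commanded when the call began, along the tool's axes at that moment; what a row does not reach only later rows make up. The controller multiplies each number of a shift by 75 cm and each number of a turn by 60 degrees. A row lasts 1/8 s, in which the tool goes at most 62.5 mm and 10.7 degrees, less where a joint would pass 70% of its speed; a pose out of reach is approached as far as the arm can. A call with a number of a shift or a turn outside -1 to 1 is refused whole. A call with a gripper value outside its range is refused whole. The fingers move at their own pace and stop on an object; "grip_force" is the grip in N (left out, the last holds). Time passes only in rows, so rows that repeat a pose let the fingers close. It gives the time, the measured TCP pose, the force, the opening and the grip force at its end, in the units of the state.
- get_state(): the state, without advancing time (a new reading comes with each control period).
- read_camera(name): name is "side" or "top"; returns a dict with "pixels" (480x640x3 uint8, red, green, blue), "K" (3x3 intrinsics, pixels), "R" (3x3) and "t" (3): a world point X has camera coordinates R X + t. Camera axes: x right, y down, z forward; pixel columns grow to the right and rows downward; lengths in m; the calibration is good to about 2 mm. A picture is of the moment at which its call begins. There is no depth.
- sign_off(): hands the job in; it is judged then, once.
Trained networks look in a picture, given as the dict that the camera call returned (one of the last four; its "shot" number tells which), for a name from the list of things; names that differ only in an ending like _2 or _b are one class to them, and where a whole thing is asked for, a point or a joint stands for the part that bears it (a point fixed in the world has none). Each returns a list of dicts, best first, with "conf" (0 to 1); they miss things now and then, are a little off and sometimes report something else, mostly with a low value. They report only what shows in the picture. A call takes as long as a camera call.
- recognise(picture, query): "point" ([row, column] in pixels, amid what is visible of it).
The state is a dict: "time": time; "qpos": joint angles; "dq": joint speeds; "joint_efforts": joint torques, N m; "eef_pos": TCP position; "tcp_rot": TCP orientation; "contact_force": force on the tool from outside, world axes, zero at the start; "wrist_torque": the same for the moment, N m; "opening": opening from 0.0 (shut) to 1.0 (fully open); "finger_force": force on a finger pad.
Only numpy, scipy, OpenCV 4.12 (cv2) and the standard library are available. Lean on these libraries where they do the work, as an engineer would, in place of code of your own. Each camera call takes 0.05 s, during which the arm holds its last target. There are 200 camera calls.

## Working session

There is one attempt and no reset: what is moved stays moved. The work goes in short steps, Python scripts to look and compute and a tool call to move; the robot and the scene stay as the last step left them, time stands still between calls to the robot, and variables do not carry over. Pictures are saved under pics/ and viewed, at most 10 in all, crops included, and the job is handed in when it is done.

Besides the shell and the picture viewer there is one more tool, called as name([rows], argument=value, ...), one row to a line, values as JSON. arm_command: Moves the arm, as the interface text tells. Shifts and turns lie within -1 to 1; 1 stands for 75 cm of shift or 60 degrees of turn. Its arguments: {"type":"object","properties":{"steps":{"type":"array"},"grip_force":{"type":"number"}},"required":["steps"]}

```bash
mkdir -p pics; ls; python3 - <<'E'
from plant import *
import cv2,numpy as np
s=get_state(); print({k:np.round(v,3) for k,v in s.items()})
for n in("top","side"):
    p=read_camera(n); cv2.imwrite(f"pics/{n}0.png",p["pixels"][:,:,::-1]); print(n,p["K"],p["R"],p["t"],p["shot"])
    for q in("gauge_box","plug_gauge","gauge_mid","lid_edge","handle_bar","hinge_line","rests","gauge_tin","hex_key","steel_disc","brass_cap"):
        try: print(q,[(np.round(d["point"],1).tolist(),round(d["conf"],2)) for d in recognise(p,q)[:3]])
        except Exception as e: print(q,e)
E
```

```text
pics
{'time': np.float64(0.0), 'qpos': array([ 1.037,  0.287,  1.578,  0.   ,  1.279, -0.15 ]), 'dq': array([ 0.   , -0.   , -0.   ,  0.   , -0.001, -0.001]), 'joint_efforts': array([-1.0000e-03, -4.0599e+01, -2.9262e+01, -0.0000e+00,  6.0000e-03,
        0.0000e+00]), 'eef_pos': array([0.252, 0.625, 0.23 ]), 'tcp_rot': array([ 0.191,  0.982, -0.001, -0.   ]), 'contact_force': array([ 0.331, -0.237, -0.124]), 'wrist_torque': array([-0.011,  0.015,  0.005]), 'finger_force': np.float64(0.0), 'opening': np.float64(1.0)}
top [[444.21356844   0.         308.57060037]
 [  0.         444.21356844 235.6828265 ]
 [  0.           0.           1.        ]] [[ 0.02189583 -0.99967595 -0.01298358]
 [-0.98427198 -0.01927772 -0.17560476]
 [ 0.17529756  0.01662439 -0.98437513]] [0.15053191 0.58674945 0.8599458 ] 1
gauge_box [([232.4, 322.5], 0.89)]
plug_gauge [([334.8, 220.7], 0.96)]
gauge_mid [([331.2, 220.1], 0.96)]
lid_edge [([221.1, 337.4], 0.97)]
handle_bar [([218.4, 355.1], 0.59)]
hinge_line [([233.3, 322.0], 0.93)]
rests [([231.8, 319.4], 0.89)]
gauge_tin [([321.9, 268.9], 0.68), ([223.0, 336.
[... 271 characters left out ...]
[-0.99832455 -0.0524556  -0.02442324]
 [ 0.00366456  0.36392485 -0.9314211 ]
 [ 0.05774648 -0.92995006 -0.36312289]] [0.56364047 0.06162441 0.98888733] 2
gauge_box [([240.7, 299.2], 0.64)]
plug_gauge [([375.8, 436.3], 0.9), ([239.6, 302.3], 0.7), ([175.2, 305.6], 0.43)]
gauge_mid [([375.1, 437.8], 0.59), ([384.4, 318.6], 0.47)]
lid_edge [([186.2, 295.4], 0.98), ([375.4, 437.2], 0.73)]
handle_bar [([175.2, 303.5], 0.67)]
hinge_line [([304.0, 195.7], 0.72)]
rests [([242.4, 298.1], 0.73), ([384.9, 320.9], 0.26)]
gauge_tin [([334.9, 408.3], 0.75)]
hex_key [([382.8, 317.8], 0.73), ([241.6, 299.5], 0.61)]
steel_disc [([310.5, 403.1], 0.66), ([371.2, 169.3], 0.3)]
brass_cap [([301.4, 196.5], 0.87)]
```

View pics/top0.png

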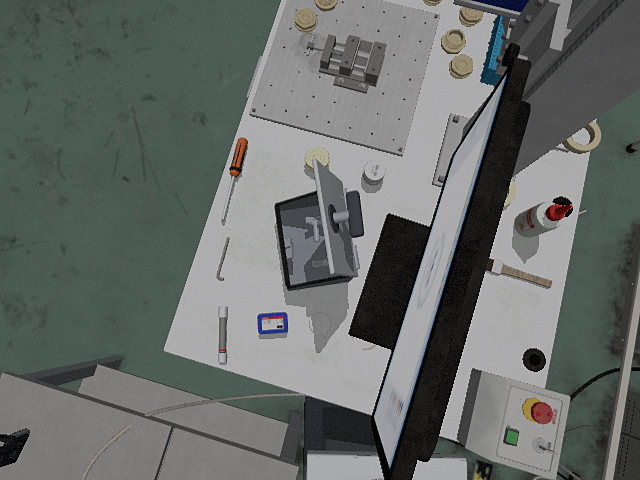

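View pics/side0.png

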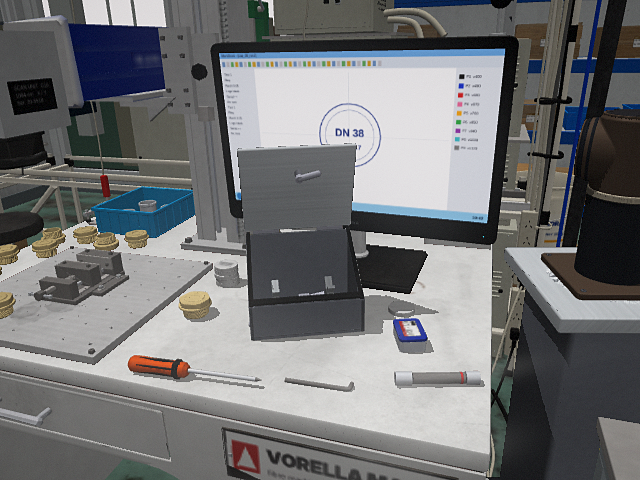

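```bash
python3 - <<'E'
import cv2,numpy as np
t=cv2.imread("pics/top0.png");s=cv2.imread("pics/side0.png")
C=np.zeros((600,800,3),np.uint8)
C[:440,:400]=cv2.resize(t[185:295,265:365],None,fx=4,fy=4,interpolation=cv2.INTER_CUBIC)
C[:585,400:799]=cv2.resize(s[145:340,237:370],None,fx=3,fy=3,interpolation=cv2.INTER_CUBIC)
g=cv2.resize(t[300:370,205:240],None,fx=2,fy=2); C[450:590,:70]=g
C=np.clip(C.astype(float)*1.4,0,255).astype(np.uint8)
cv2.imwrite("pics/c1.png",C)
E
```

```text
(no output)
```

View pics/c1.png

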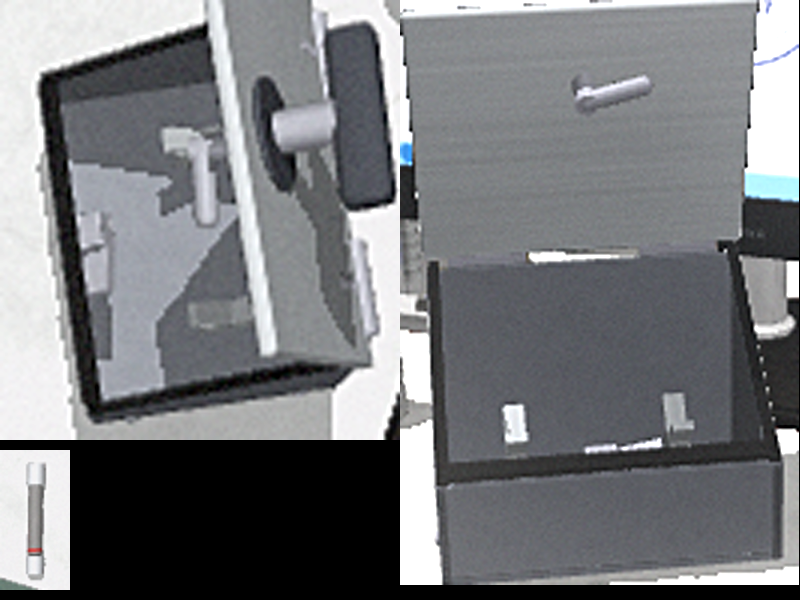

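```bash
cat > h.py <<'E'
import numpy as np, cv2
from scipy.optimize import least_squares
from scipy.spatial.transform import Rotation as Ro
from plant import *
Kt=np.array([[444.21356844,0,308.57060037],[0,444.21356844,235.6828265],[0,0,1]])
Rt=np.array([[0.02189583,-0.99967595,-0.01298358],[-0.98427198,-0.01927772,-0.17560476],[0.17529756,0.01662439,-0.98437513]]);tt=np.array([0.15053191,0.58674945,0.8599458])
Ks=np.array([[515.44157486,0,313.52731081],[0,515.44157486,243.64430999],[0,0,1]])
Rs=np.array([[-0.99832455,-0.0524556,-0.02442324],[0.00366456,0.36392485,-0.9314211],[0.05774648,-0.92995006,-0.36312289]]);ts=np.array([0.56364047,0.06162441,0.98888733])
C={"top":(Kt,Rt,tt),"side":(Ks,Rs,ts)}
def proj(c,X):
    K,R,t=C[c]; p=(R@np.atleast_2d(X).T).T+t; q=(K@p.T).T; return q[:,:2]/q[:,2:]
def onplane(c,uv,z):
    K,R,t=C[c]; d=R.T@np.linalg.inv(K)@np.array([uv[0],uv[1],1.]); o=-R.T@t; return o+d*(z-o[2])/d[2]
E
cat > fit.py <<'E'
from h import *
def box(p,X): # box pt->world
    c,s=np.cos(p[2]),np.sin(p[2]); X=np.array(X,float); return np.array([p[0]+c*X[0]-s*X[1],p[1]+s*X[0]+c*X[1],X[2]])
def lid(a,x,y,z): # lid frame -> box ; x negative toward edge
    b=np.pi/6-a; u=np.array([np.cos(b),0,np.sin(b)]); n=np.array([-np.sin(b),0,np.cos(b)])
    return np.array([.065,0,.135])+x*u+np.array([0,y,0])+z*n
obs=[("top",(275,203.75),("b",-.065,.09,.058)),("top",(288.75,290),("b",-.065,-.09,.058)),
("side",(250.3,339.3),("b",-.065,.09,0)),("side",(364.3,330.7),("b",-.065,-.09,0)),
("side",(249.3,306),("b",-.065,.09,.057)),("side",(363.7,299),("b",-.065,-.09,.057)),
("side",(237.3,149.5),("l",-.157,.092,0)),("side",(355.5,145.5),("l",-.157,-.092,0)),
("side",(245.5,232.3),("l",0,.092,0)),("side",(351.5,225),("l",0,-.092,0)),
("top",(314.2,160),("l",-.157,.092,0)),("top",(329.8,273),("l",-.157,-.092,0))]
def res(p,full=False):
    r=[]
    for c,uv,m in obs:
        X=box(p,m[1:] if m[0]=="b" else lid(p[3],*m[1:])); r.append(proj(c,X)[0]-uv)
    return np.array(r) if full else np.ravel(r)
f=least_squares(res,[.55,.05,-1.5,1.9],loss="soft_l1")
if __name__=="__main__":
    p=f.x; print(np.round(p,4)); print(np.round(res(p,True),1).tolist())
    t=cv2.imread("pics/top0.png")
    g=t[298:370,208:238].astype(int)
    for c,uv in(("top",(220.4,333)),("top",(223,335)),("side",(437.5,378))): print(c,onplane(c,uv,.009))
    print("ends",onplane("top",(223,306.5),.009),onplane("top",(222.5,363),.009))
    print("ends side",onplane("side",(395,378),.009),onplane("side",(481,379),.009))
    print("rest",box(p,(.015,0,.05)),"edge",box(p,lid(p[3],-.157,0,.008)),"handle",box(p,lid(p[3],-.115,0,.045)),"closed handle",box(p,lid(0.03,-.115,0,.045)))
    for n,uv in(("tin",(268.9,321.9)),("hex",(216.4,266.4))): print(n,onplane("top",uv,.01))
    for u in((375,415),(410,480),(510,60),(495,100)): print("mon",onplane("top",u,.435))
E
python3 fit.py
```

```text
[ 0.5719  0.1552 -1.4115  1.7726]
[[-0.0, -1.0], [-2.6, -0.7], [0.8, -0.7], [-0.2, -0.9], [-0.7, 0.4], [0.8, -1.0], [-0.0, -1.0], [1.6, -2.4], [-0.5, -2.2], [-0.2, -1.2], [-1.3, -1.0], [0.0, 1.7]]
top [0.38220408 0.34225205 0.009     ]
top [0.37826714 0.3366061  0.009     ]
side [0.38045111 0.34305534 0.009     ]
ends [0.43669923 0.33987018 0.009     ] [0.32207843 0.33449875 0.009     ]
ends side [0.43690525 0.34411563 0.009     ] [0.32359221 0.34417682 0.009     ]
rest [0.57427502 0.14043347 0.05      ] edge [0.57553238 0.13260498 0.28646952] handle [0.58320535 0.08483201 0.25832937] closed handle [0.56276304 0.21210863 0.12014172]
tin [0.40710238 0.24204546 0.01      ]
hex [0.52076429 0.3584881  0.01      ]
mon [0.31660655 0.0787819  0.435     ]
mon [0.25143385 0.0415991  0.435     ]
mon [ 0.74572444 -0.09316686  0.435     ]
mon [ 0.69112657 -0.0715486   0.435     ]
```

```bash
cat >> h.py <<'E'
def pose(x,y,z,psi,tau=0):
    ps=np.radians(psi); Y=np.array([np.cos(ps),np.sin(ps),0]); Z=np.array([0,0,-1.]); R=np.c_[np.cross(Y,Z),Y,Z]
    return np.array([x,y,z]),R@Ro.from_euler("x",tau,degrees=True).as_matrix()
def rel(A,B):
    return np.round(A[1].T@(B[0]-A[0])/.75,3),np.round(Ro.from_matrix(A[1].T@B[1]).as_rotvec()/np.radians(60),3)
def app(A,tr,tw): return A[0]+A[1]@(np.array(tr)*.75),A[1]@Ro.from_rotvec(np.array(tw)*np.radians(60)).as_matrix()
def cur():
    s=get_state(); return s["eef_pos"],Ro.from_quat(s["tcp_rot"]).as_matrix()
def plan(*wps,start=None):
    A=start or cur()
    for w in wps:
        B=pose(*w) if not isinstance(w[1],np.ndarray) else w
        tr,tw=rel(A,B); n=max(np.linalg.norm(tr)*.75/.0625,np.linalg.norm(tw)*60/10.7)
        print(tr.tolist(),tw.tolist(),"rows %.1f"%n); A=app(A,tr,tw)
    return A
E
python3 - <<'E'
from h import *
A=pose(.253,.626,.231,68)
plan((.33,.45,.15,85),(.3795,.3405,.06,91),(.3795,.3405,.003,91))
E
```

```text
[-0.183, -0.179, 0.108] [-0.0, -0.0, -0.283] rows 3.3
[-0.079, -0.14, 0.12] [-0.0, -0.0, -0.1] rows 2.4
[0.0, 0.0, 0.076] [-0.0, -0.0, -0.0] rows 0.9
```

arm_command([
  {"translation":[-0.183,-0.179,0.108],"twist":[0,0,-0.283],"fingers":0.0},
  {"translation":[-0.183,-0.179,0.108],"twist":[0,0,-0.283],"fingers":0.0},
  {"translation":[-0.183,-0.179,0.108],"twist":[0,0,-0.283],"fingers":0.0},
  {"translation":[-0.183,-0.179,0.108],"twist":[0,0,-0.283],"fingers":0.0},
], grip_force=40)

```text
time: 1.7
eef_pos: [0.3297, 0.447, 0.1484]
tcp_rot: [0.045, 0.999, -0.001, -0.001]
contact_force: [-0.5, 0.3, -0.1]
opening: 0.497
finger_force: 0.0
```

arm_command([
  {"translation":[-0.079,-0.14,0.12],"twist":[0,0,-0.1],"fingers":0.0},
  {"translation":[-0.079,-0.14,0.12],"twist":[0,0,-0.1],"fingers":0.0},
  {"translation":[-0.079,-0.14,0.12],"twist":[0,0,-0.1],"fingers":0.0},
  {"translation":[-0.079,-0.14,0.12],"twist":[0,0,-0.1],"fingers":0.0},
])

```text
time: 2.2
eef_pos: [0.3796, 0.3396, 0.0596]
tcp_rot: [-0.007, 1.0, -0.0, -0.001]
contact_force: [-0.4, -0.3, 0.0]
opening: 0.5
finger_force: 0.0
```

```bash
python3 - <<'E'
from h import *
s=get_state();print(s["time"],s["eef_pos"],s["opening"],s["qpos"])
p=read_camera("top");q=read_camera("side")
T=p["pixels"][230:430,140:300,::-1];S=q["pixels"][280:430,330:530,::-1]
O=np.zeros((600,800,3),np.uint8);O[:600,:480]=cv2.resize(T,None,fx=3,fy=3);O[:240,480:]=cv2.resize(S,(320,240));cv2.imwrite("pics/c2.png",O)
plan((.3795,.3405,.003,91))
E
```

```text
2.2 [0.37961816 0.33956832 0.05958012] 0.5001476072948732 [ 5.30151435e-01  1.41145929e-01  2.09587996e+00  4.92750247e-04
  9.06365527e-01 -1.05590074e+00]
[0.001, -0.001, 0.078] [0.002, 0.002, -0.0] rows 0.9
```

View pics/c2.png

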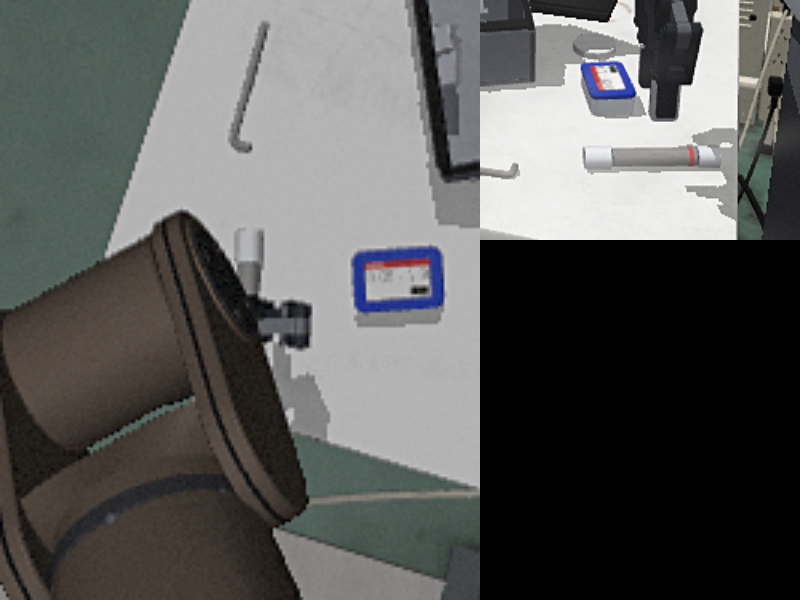

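The arm stands over the gauge with its fingers about 40 px clear of the tin (tin ~(398,280) in the crop). I'll go down and grip.

arm_command([
  {"translation":[0,0,0.05],"twist":[0,0,0],"fingers":0.0},
  {"translation":[0,0,0.075],"twist":[0,0,0],"fingers":0.0},
  {"translation":[0,0,0.075],"twist":[0,0,0],"fingers":0.0},
  {"translation":[0,0,0.075],"twist":[0,0,0],"fingers":-1},
  {"translation":[0,0,0.075],"twist":[0,0,0],"fingers":-1},
])

```text
time: 2.92
eef_pos: [0.3807, 0.3414, 0.0059]
tcp_rot: [-0.009, 1.0, 0.001, 0.001]
contact_force: [0.4, 0.7, 3.0]
opening: 0.151
finger_force: 39.0
```

arm_command([
  {"translation":[0,0,0],"twist":[0,0,0],"fingers":-1},
  {"translation":[0,0,0],"twist":[0,0,0],"fingers":-1},
  {"translation":[0,0,0],"twist":[0,0,0],"fingers":-1},
])

```text
time: 3.3
eef_pos: [0.3807, 0.3414, 0.0058]
tcp_rot: [-0.009, 1.0, 0.001, 0.001]
contact_force: [-1.6, 1.1, 6.7]
opening: 0.151
finger_force: 39.5
```

```bash
python3 - <<'E'
from h import *
plan((.3807,.3414,.10,91),(.3807,.3414,.24,99,0))
E
```

```text
[-0.0, 0.0, -0.126] [0.002, 0.002, -0.0] rows 1.5
[-0.0, 0.0, -0.186] [0.0, 0.0, -0.134] rows 2.2
```

arm_command([
  {"translation":[0,0,-0.06],"twist":[0,0,0],"fingers":-1},
  {"translation":[0,0,-0.125],"twist":[0,0,0],"fingers":-1},
  {"translation":[0,0,-0.2],"twist":[0,0,0],"fingers":-1},
  {"translation":[0,0,-0.27],"twist":[0,0,0],"fingers":-1},
  {"translation":[0,0,-0.27],"twist":[0,0,0],"fingers":-1},
])

```text
time: 3.92
eef_pos: [0.3821, 0.3417, 0.2122]
tcp_rot: [-0.009, 1.0, 0.003, 0.005]
contact_force: [0.5, -0.1, -2.1]
opening: 0.153
finger_force: 39.6
```

```bash
python3 - <<'E'
from h import *
s=get_state();print(s["eef_pos"],s["opening"],s["finger_force"],s["contact_force"])
q=read_camera("side")
A=cur();u=proj("side",A[0])[0];print(u)
for n in("gauge_mid","plug_gauge"): print([(np.round(d["point"],1),d["conf"]) for d in recognise(q,n)])
u=u.astype(int);S=q["pixels"][max(0,u[1]-80):u[1]+70,u[0]-100:u[0]+100,::-1]
cv2.imwrite("pics/c3.png",cv2.resize(S,None,fx=4,fy=4));print(u)
# waypoints: box params
from fit import f,box
p=f.x;psi=np.degrees(p[2])+180
for t in(30,):
    B=pose(*box(p,(.015,0,.05)),psi,t)
    B=(B[0]+.003*B[1][:,2],B[1]); H=(B[0]-.15*B[1][:,2],B[1]); print(H[0],B[0],psi)
    plan(H,B)
E
```

```text
[0.38211116 0.34166022 0.21222739] 0.15327755959369435 39.617711305618286 [ 0.51505618 -0.12243522 -2.11987732]
[447.64331188 237.42833844]
[(array([233.6, 438.9]), 0.56), (array([174. , 304.7]), 0.27)]
[(array([233.4, 437.1]), 0.86), (array([240.3, 296.7]), 0.74)]
[447 237]
[0.56261932 0.2130034  0.17730573] [0.57451289 0.13895245 0.04740192] 99.12453619537578
[-0.243, -0.173, 0.036] [0.498, -0.038, -0.132] rows 3.6
[0.0, 0.0, 0.2] [-0.0, -0.0, 0.0] rows 2.4
```

View pics/c3.png

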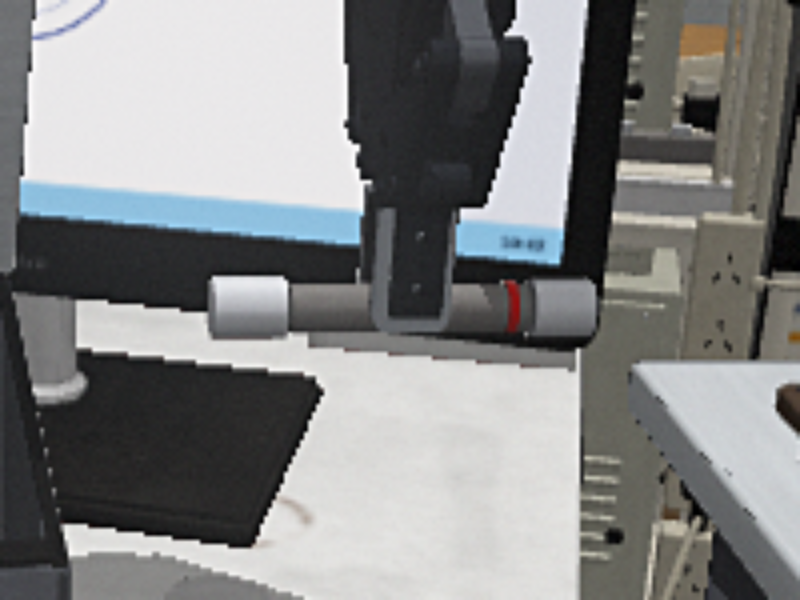

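Side view: the gauge hangs level in the fingers, its middle at about (448,234), on the tool centre line. Next, the hover pose in front of the rests.

arm_command([
  {"translation":[-0.243,-0.173,0.0],"twist":[0.498,-0.038,-0.132],"fingers":-1},
  {"translation":[-0.243,-0.173,0.036],"twist":[0.498,-0.038,-0.132],"fingers":-1},
  {"translation":[-0.243,-0.173,0.036],"twist":[0.498,-0.038,-0.132],"fingers":-1},
  {"translation":[-0.243,-0.173,0.036],"twist":[0.498,-0.038,-0.132],"fingers":-1},
  {"translation":[-0.243,-0.173,0.036],"twist":[0.498,-0.038,-0.132],"fingers":-1},
])

```text
time: 4.7
eef_pos: [0.5637, 0.2115, 0.175]
tcp_rot: [-0.076, 0.963, -0.258, 0.018]
contact_force: [-0.4, -0.5, -2.6]
opening: 0.149
finger_force: 39.7
```

```bash
python3 - <<'E'
from h import *
from fit import f,box
s=get_state();print(s["eef_pos"],s["qpos"],s["contact_force"])
p=f.x;psi=np.degrees(p[2])+180
B=pose(*box(p,(.015,0,.055)),psi,30); B=(B[0]+.004*B[1][:,2],B[1])
plan((B[0]-.06*B[1][:,2],B[1]),B)
for n in("top","side"):
    q=read_camera(n); print(n,[(np.round(d["point"],1).tolist(),round(d["conf"],2)) for d in recognise(q,"gauge_mid")],proj(n,s["eef_pos"]))
    cv2.imwrite(f"pics/{n}3.png",q["pixels"][:,:,::-1])
E
```

```text
[0.5636681  0.21151001 0.1749828 ] [ 0.39237654  0.29400863  1.73839319 -0.52965682  1.2894279  -1.13889319] [-0.37478173 -0.53005112 -2.58171197]
[0.0, -0.003, 0.112] [-0.0, -0.005, -0.0] rows 1.3
[0.0, 0.0, 0.08] [-0.0, -0.0, -0.0] rows 1.0
top [([246.6, 280.6], 0.58), ([231.9, 323.3], 0.26)] [[279.98461297 234.0755436 ]]
side [([225.5, 296.2], 0.74), ([336.1, 407.8], 0.32), ([302.5, 196.6], 0.2)] [[303.74143327 228.53126108]]
```

View pics/side3.png

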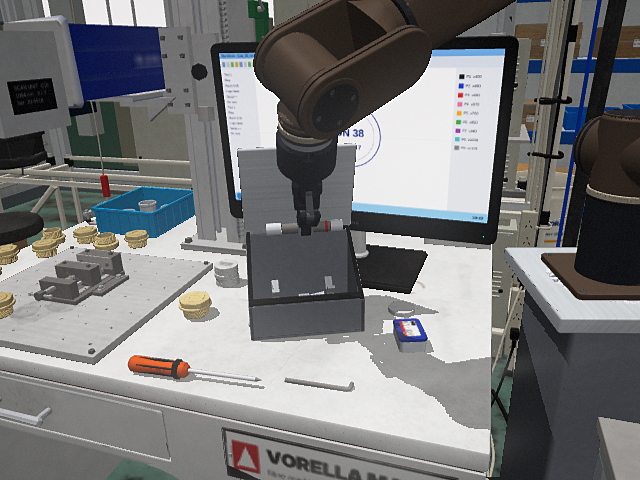

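The gauge (middle ~(304,227)) is level in front of the open lid, and its ends run from 265 to 343. It is centred on the box, so I'll lower it.

arm_command([
  {"translation":[0,-0.003,0.056],"twist":[0,-0.005,0],"fingers":-1},
  {"translation":[0,-0.003,0.112],"twist":[0,-0.005,0],"fingers":-1},
  {"translation":[0,-0.003,0.15],"twist":[0,-0.005,0],"fingers":-1},
  {"translation":[0,-0.003,0.177],"twist":[0,-0.005,0],"fingers":-1},
  {"translation":[0,-0.003,0.177],"twist":[0,-0.005,0],"fingers":-1},
])

```text
time: 5.52
eef_pos: [0.574, 0.1461, 0.0645]
tcp_rot: [-0.077, 0.963, -0.257, 0.023]
contact_force: [-0.4, 0.1, -1.8]
opening: 0.152
finger_force: 39.7
```

```bash
python3 - <<'E'
from h import *
from fit import f,box
p=f.x;psi=np.degrees(p[2])+180
s=get_state();print(s["eef_pos"],s["contact_force"],s["finger_force"])
B=pose(*box(p,(.015,0,.055)),psi,30); B=(B[0]+.004*B[1][:,2],B[1]);print(B[0]);plan(B)
O=[]
for n,(r,c) in(("top",(150,230)),("side",(190,215))):
    q=read_camera(n);O.append(cv2.resize(q["pixels"][r:r+150,c:c+150 if n=="side" else c+150,::-1],(400,400),interpolation=cv2.INTER_CUBIC))
cv2.imwrite("pics/c4.png",np.hstack(O))
E
```

```text
[0.57396712 0.14612877 0.06453958] [-0.39012365  0.13708803 -1.79660431] 39.69840466976166
[0.57459218 0.13845878 0.0515359 ]
[0.001, -0.0, 0.02] [0.001, 0.005, -0.0] rows 0.2
```

View pics/c4.png

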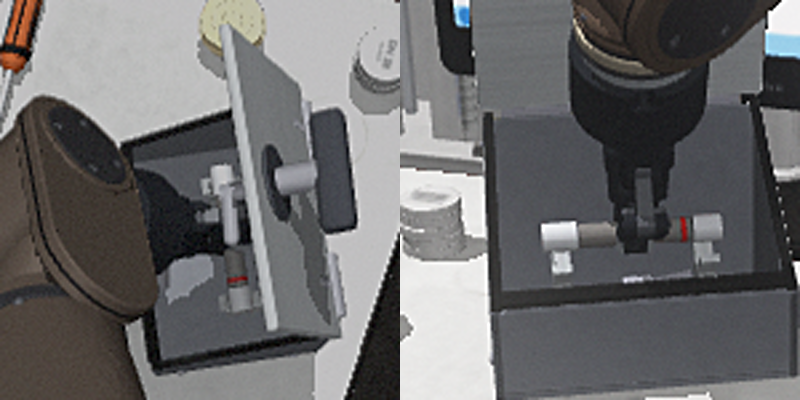

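The gauge is just above both vee rests (top crop rests at ~(215,180) and (235,300); side crop ~(562,265) and (705,255)). I'll lower the rest of the way and release.

arm_command([
  {"translation":[0,0,0.012],"twist":[0,0,0],"fingers":-1},
  {"translation":[0,0,0.022],"twist":[0,0,0],"fingers":-1},
  {"translation":[0,0,0.022],"twist":[0,0,0],"fingers":-1},
])

```text
time: 6.0
eef_pos: [0.5761, 0.1379, 0.0506]
tcp_rot: [-0.077, 0.963, -0.257, 0.024]
contact_force: [0.3, 0.4, -1.2]
opening: 0.149
finger_force: 39.7
```

arm_command([
  {"translation":[0,-0.001,0.004],"twist":[0,0,0],"fingers":-1},
  {"translation":[0,-0.001,0.004],"twist":[0,0,0],"fingers":-0.5},
  {"translation":[0,-0.001,0.004],"twist":[0,0,0],"fingers":-0.3},
  {"translation":[0,-0.001,0.004],"twist":[0,0,0],"fingers":-0.3},
])

```text
time: 6.5
eef_pos: [0.5772, 0.1359, 0.0494]
tcp_rot: [-0.077, 0.963, -0.257, 0.025]
contact_force: [-0.7, -1.0, -0.3]
opening: 0.348
finger_force: 0.0
```

arm_command([
  {"translation":[0,0,-0.03],"twist":[0,0,0],"fingers":-0.3},
  {"translation":[0,0,-0.08],"twist":[0,0,0],"fingers":-0.3},
  {"translation":[0,0,-0.16],"twist":[0,0,0],"fingers":-0.3},
  {"translation":[0,0,-0.24],"twist":[0,0,0],"fingers":-0.3},
  {"translation":[0,0,-0.24],"twist":[0,0,0],"fingers":-0.3},
])

```text
time: 7.12
eef_pos: [0.564, 0.2283, 0.2134]
tcp_rot: [-0.077, 0.963, -0.255, 0.031]
contact_force: [0.6, 0.2, 1.2]
opening: 0.351
finger_force: 0.0
```

```bash
python3 - <<'E'
from h import *
from fit import f,box,lid
p=f.x
s=get_state();print(s["eef_pos"],s["contact_force"],s["opening"],s["qpos"])
O=[]
for n,(r,c) in(("top",(150,230)),("side",(140,215))):
    q=read_camera(n);cv2.imwrite(f"pics/{n}5.png",q["pixels"][:,:,::-1]);O.append(cv2.resize(q["pixels"][r:r+150,c:c+150,::-1] if n=="top" else q["pixels"][r:r+200,c:c+150,::-1],(400,400 if n=="top" else 533),interpolation=cv2.INTER_CUBIC))
    print(n,[(np.round(d["point"],1).tolist(),round(d["conf"],2)) for d in recognise(q,"gauge_mid")],proj(n,box(p,(.015,0,.05))),"ends",proj(n,box(p,(.015,.056,.05))),proj(n,box(p,(.015,-.056,.05))))
O[0]=np.vstack([O[0],np.zeros((133,400,3),np.uint8)])
cv2.imwrite("pics/c5.png",np.hstack(O))
for x,y,z in((-.157,0,.008),(-.157,-.065,.008),(-.145,-.065,.008)): print(box(p,lid(p[3],x,y,z)))
E
```

```text
[0.56403543 0.22833091 0.21340765] [0.63991427 0.24309767 1.19415638] 0.3505420405443093 [ 0.41762483  0.2599667   1.70452202 -0.52261582  1.33383694 -1.14727009]
top [([245.3, 317.7], 0.61), ([231.8, 319.1], 0.52), ([152.9, 312.8], 0.49), ([218.1, 350.1], 0.21)] [[319.29952554 240.5536804 ]] ends [[315.49758636 214.24399302]] [[323.18424325 267.43620114]]
side [([283.9, 302.6], 0.83), ([187.4, 284.0], 0.69)] [[302.74977257 283.93601739]] ends [[269.64061179 286.21002519]] [[335.47704866 281.68823825]]
[0.57553238 0.13260498 0.28646952]
[0.51135489 0.12229722 0.28646952]
[0.51195682 0.11854955 0.27508564]
```

View pics/c5.png

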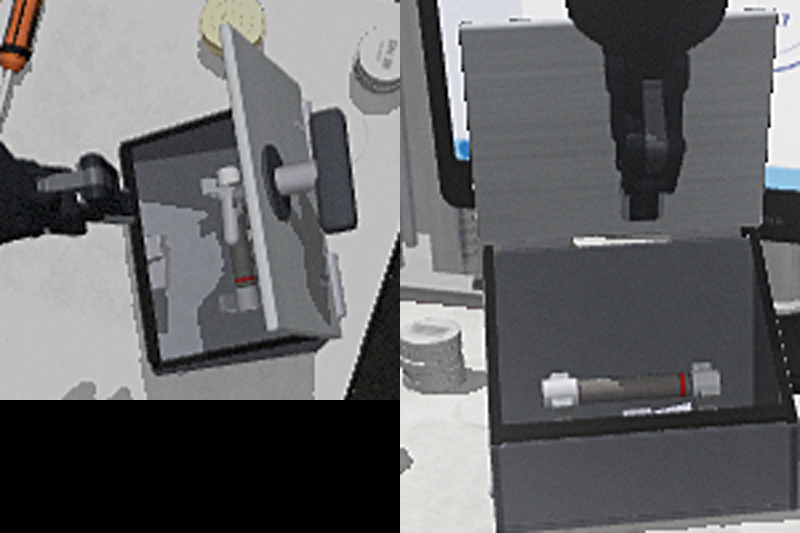

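The gauge lies in both vees (side ends ~(268,286) and (335,281), against predictions of (270,286) and (335,282)). Next I'll reach behind the lid.

```bash
cat > lidp.py <<'E'
from h import *
from fit import f,box,lid
p=f.x;psi=np.degrees(p[2])+180
def tip(a,r=.14,y=-.065,d=0,t=None):
    t=18+12*(p[3]-a)/p[3] if t is None else t
    P=pose(*box(p,lid(a,-r,y,.008+d)),psi,t); return (P[0]-P[1][:,1]*.0145,P[1])
E
python3 - <<'E'
from lidp import *
a=p[3]
W=[tip(a,.215,-.065,-.04),tip(a,.215,-.065,.014),tip(a,.138,-.065,.014)]
for w in W: print(w[0])
up=(np.array([.53,.24,.36]),W[0][1])
plan(up,*W)
E
```

```text
[0.50461491 0.16426123 0.33332   ]
[0.51273861 0.11368202 0.35040066]
[0.51660096 0.08963446 0.27735411]
[0.036, -0.08, -0.194] [-0.199, 0.005, 0.0] rows 2.6
[0.049, -0.079, 0.063] [-0.0, 0.0, 0.0] rows 1.3
[0.0, -0.072, -0.001] [-0.0, 0.0, 0.0] rows 0.9
[0.0, -0.001, 0.103] [-0.0, 0.0, 0.0] rows 1.2
```

arm_command([
  {"translation":[0.036,-0.08,-0.194],"twist":[-0.199,0.005,0],"fingers":-1},
  {"translation":[0.036,-0.08,-0.194],"twist":[-0.199,0.005,0],"fingers":-1},
  {"translation":[0.036,-0.08,-0.194],"twist":[-0.199,0.005,0],"fingers":-1},
  {"translation":[0.036,-0.08,-0.194],"twist":[-0.199,0.005,0],"fingers":-1},
])

```text
time: 7.82
eef_pos: [0.5309, 0.2402, 0.3635]
tcp_rot: [-0.078, 0.985, -0.155, 0.016]
contact_force: [-0.3, 0.8, -1.1]
opening: 0.002
finger_force: 0.0
```

arm_command([
  {"translation":[0.049,-0.079,0.063],"twist":[0,0,0],"fingers":-1},
  {"translation":[0.049,-0.079,0.063],"twist":[0,0,0],"fingers":-1},
  {"translation":[0.049,-0.151,0.062],"twist":[0,0,0],"fingers":-1},
  {"translation":[0.049,-0.151,0.062],"twist":[0,0,0],"fingers":-1},
  {"translation":[0.049,-0.151,0.062],"twist":[0,0,0],"fingers":-1},
])

```text
time: 8.45
eef_pos: [0.5128, 0.1138, 0.3489]
tcp_rot: [-0.078, 0.985, -0.156, 0.011]
contact_force: [-0.3, 0.6, -0.5]
opening: -0.001
finger_force: 0.0
```

```bash
python3 - <<'E'
from lidp import *
s=get_state();print(s["eef_pos"],s["contact_force"],s["opening"],s["qpos"])
plan(tip(p[3],.138,-.065,.014))
O=[]
for n,(r,c) in(("top",(120,200)),("side",(20,180))):
    q=read_camera(n);O.append(cv2.resize(q["pixels"][r:r+200,c:c+200,::-1],(400,400),interpolation=cv2.INTER_CUBIC))
cv2.imwrite("pics/c6.png",np.hstack(O))
E
```

```text
[0.51284553 0.11380259 0.34887195] [-0.27108041  0.5593166  -0.50395132] -0.0008908928648314967 [ 0.17263663 -0.08711223  1.78961443 -0.31583367  1.45165049 -1.51741339]
[-0.0, -0.002, 0.101] [0.001, -0.002, 0.0] rows 1.2
```

View pics/c6.png

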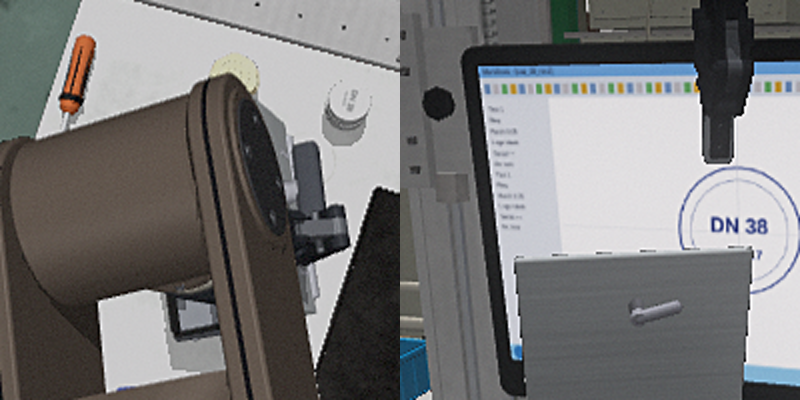

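The closed fingers are above the lid's near half (side crop tip ~(718,160), lid edge ~255) and outside its outer face. I'll go down behind it.

arm_command([
  {"translation":[0,-0.004,0.05],"twist":[0,0,0],"fingers":-1},
  {"translation":[0,-0.004,0.101],"twist":[0,0,0],"fingers":-1},
  {"translation":[0,-0.004,0.101],"twist":[0,0,0],"fingers":-1},
])

```text
time: 8.93
eef_pos: [0.5156, 0.0885, 0.276]
tcp_rot: [-0.08, 0.985, -0.156, 0.009]
contact_force: [0.2, -0.3, 0.1]
opening: -0.001
finger_force: 0.0
```

```bash
python3 - <<'E'
from lidp import *
s=get_state();print(s["eef_pos"],s["contact_force"],s["qpos"])
A=cur()
for a in(1.7,1.5,1.3,1.1,.9,.7,.5): print(a,tip(a)[0],[v.tolist() for v in rel(A,tip(a))])
E
```

```text
[0.51561213 0.0884616  0.27599428] [ 0.23521392 -0.26487775  0.06889677] [ 0.12397127 -0.05854555  1.89356479 -0.32442045  1.31468789 -1.52394756]
1.7 [0.51284768 0.1130029  0.27192489] [[-0.002, 0.033, -0.005], [0.009, -0.006, 0.003]]
1.5 [0.50880759 0.13815707 0.26039076] [[-0.002, 0.07, -0.001], [0.031, -0.006, 0.003]]
1.3 [0.50522005 0.16049359 0.24405118] [[-0.002, 0.105, 0.011], [0.054, -0.005, 0.003]]
1.1 [0.50222733 0.17912665 0.22357019] [[-0.002, 0.138, 0.029], [0.077, -0.005, 0.003]]
0.9 [0.49994795 0.19331835 0.19977679] [[-0.002, 0.166, 0.053], [0.099, -0.005, 0.003]]
0.7 [0.49847195 0.20250816 0.17363193] [[-0.003, 0.188, 0.082], [0.122, -0.005, 0.003]]
0.5 [0.49785726 0.20633526 0.14619017] [[-0.003, 0.205, 0.116], [0.144, -0.005, 0.003]]
```

arm_command([
  {"translation":[-0.002,0.018,-0.003],"twist":[0.005,-0.005,0.003],"fingers":-1},
  {"translation":[-0.002,0.036,-0.005],"twist":[0.009,-0.005,0.003],"fingers":-1},
  {"translation":[-0.002,0.053,-0.003],"twist":[0.02,-0.005,0.003],"fingers":-1},
  {"translation":[-0.002,0.07,-0.001],"twist":[0.031,-0.005,0.003],"fingers":-1},
  {"translation":[-0.002,0.088,0.005],"twist":[0.042,-0.005,0.003],"fingers":-1},
])

```text
time: 9.55
eef_pos: [0.5096, 0.1504, 0.2567]
tcp_rot: [-0.077, 0.981, -0.177, 0.019]
contact_force: [0.4, 0.1, 1.7]
opening: -0.005
finger_force: 0.7
```

```bash
python3 - <<'E'
from lidp import *
s=get_state();print(s["eef_pos"],s["contact_force"],s["qpos"])
A=cur()
for a in(1.4,1.3,1.2,1.1,1.,.9,.8): print(a,tip(a)[0],[v.tolist() for v in rel(A,tip(a))])
q=read_camera("side");print([(np.round(d["point"],1),d["conf"]) for d in recognise(q,"lid_edge")],[proj("side",box(p,lid(a,-.157,0,.0)))[0] for a in (1.77,1.5,1.4,1.3)])
E
```

```text
[0.5095946  0.15041116 0.25666877] [0.37351635 0.10946282 1.6609204 ] [ 0.26140117 -0.00333707  1.88217343 -0.37091544  1.3094611  -1.36158879]
1.4 [0.50694786 0.14973598 0.25278436] [[0.004, 0.001, 0.005], [-0.001, 0.009, -0.003]]
1.3 [0.50522005 0.16049359 0.24405118] [[0.004, 0.019, 0.011], [0.011, 0.009, -0.003]]
1.2 [0.50364131 0.17032301 0.23428006] [[0.004, 0.036, 0.018], [0.022, 0.009, -0.003]]
1.1 [0.50222733 0.17912665 0.22357019] [[0.004, 0.052, 0.027], [0.033, 0.009, -0.003]]
1.0 [0.50099213 0.18681716 0.21203015] [[0.004, 0.067, 0.038], [0.045, 0.009, -0.003]]
0.9 [0.49994795 0.19331835 0.19977679] [[0.004, 0.081, 0.05], [0.056, 0.009, -0.003]]
0.8 [0.49910512 0.19856593 0.1869341 ] [[0.005, 0.094, 0.064], [0.067, 0.009, -0.004]]
[(array([189.7, 296. ]), 0.79)] [array([297.85786263, 145.90052023]), array([300.32083609, 163.31073234]), array([301.25072371, 171.5390771 ]), array([302.16834063, 180.59384099])]
```

arm_command([
  {"translation":[0.003,0.01,0.008],"twist":[0.005,0.005,-0.003],"fingers":-1},
  {"translation":[0.004,0.019,0.011],"twist":[0.011,0.009,-0.003],"fingers":-1},
  {"translation":[0.004,0.036,0.018],"twist":[0.022,0.009,-0.003],"fingers":-1},
  {"translation":[0.004,0.052,0.027],"twist":[0.033,0.009,-0.003],"fingers":-1},
  {"translation":[0.004,0.067,0.038],"twist":[0.045,0.009,-0.003],"fingers":-1},
])

```text
time: 10.28
eef_pos: [0.5009, 0.1863, 0.2113]
tcp_rot: [-0.078, 0.976, -0.201, 0.015]
contact_force: [-0.0, 0.5, 1.3]
opening: 0.002
finger_force: 0.3
```

```bash
python3 - <<'E'
from lidp import *
s=get_state();print(s["eef_pos"],s["contact_force"],s["qpos"])
A=cur()
for a in(.9,.8,.7,.6,.5,.4): print(a,tip(a)[0],[v.tolist() for v in rel(A,tip(a))])
q=read_camera("side");print([(np.round(d["point"],1),d["conf"]) for d in recognise(q,"lid_edge")],[proj("side",box(p,lid(a,-.157,0,.0)))[0] for a in (1.2,1.1,1.,.9)])
cv2.imwrite("pics/c7.png",cv2.resize(q["pixels"][100:350,190:440,::-1],(600,600)))
E
```

```text
[0.50086499 0.18627675 0.21128091] [-0.03500572  0.50455071  1.27824174] [ 0.34790173  0.07646155  1.89382898 -0.41624922  1.27906055 -1.23860255]
0.9 [0.49994795 0.19331835 0.19977679] [[-0.0, 0.015, 0.01], [0.011, -0.002, -0.0]]
0.8 [0.49910512 0.19856593 0.1869341 ] [[-0.0, 0.028, 0.023], [0.022, -0.002, -0.0]]
0.7 [0.49847195 0.20250816 0.17363193] [[-0.0, 0.04, 0.037], [0.034, -0.002, -0.0]]
0.6 [0.49805464 0.20510635 0.16000472] [[-0.0, 0.05, 0.053], [0.045, -0.002, -0.0]]
0.5 [0.49785726 0.20633526 0.14619017] [[-0.0, 0.059, 0.069], [0.056, -0.002, -0.0]]
0.4 [0.49788166 0.20618334 0.1323278 ] [[-0.0, 0.066, 0.086], [0.068, -0.002, -0.0]]
[(array([210.7, 298.2]), 0.91)] [array([303.05884788, 190.35480988]), array([303.90735562, 200.68081976]), array([304.69942137, 211.41328973]), array([305.42155703, 222.38085883])]
```

View pics/c7.png

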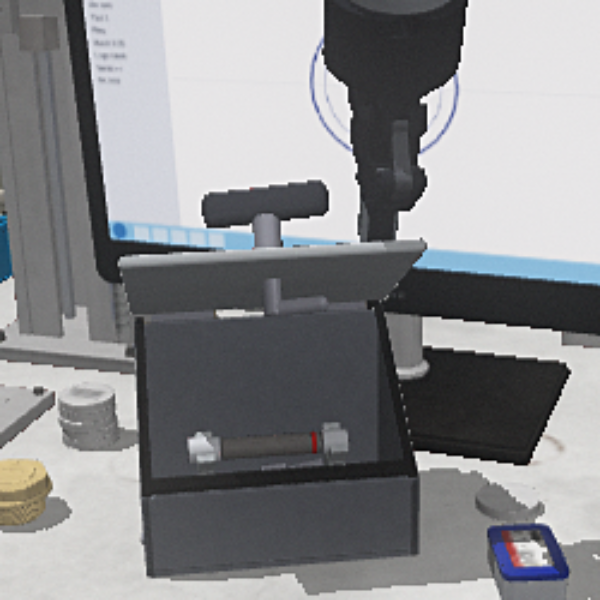

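The lid has swung forward to about 1.0 rad with the fingers on its outer face (side crop ~(385,235)). The gauge is still in the vees, at crop ~(268,445). That was my last picture, so from here I'll use numbers only.

arm_command([
  {"translation":[0,0.015,0.01],"twist":[0.011,-0.002,0],"fingers":-1},
  {"translation":[0,0.028,0.023],"twist":[0.022,-0.002,0],"fingers":-1},
  {"translation":[0,0.04,0.037],"twist":[0.034,-0.002,0],"fingers":-1},
  {"translation":[0,0.05,0.053],"twist":[0.045,-0.002,0],"fingers":-1},
  {"translation":[0,0.059,0.069],"twist":[0.056,-0.002,0],"fingers":-1},
])

```text
time: 11.0
eef_pos: [0.4975, 0.2055, 0.1459]
tcp_rot: [-0.077, 0.97, -0.23, 0.018]
contact_force: [0.7, -0.2, 0.5]
opening: -0.002
finger_force: 0.0
```

```bash
python3 - <<'E'
from lidp import *
s=get_state();print(s["eef_pos"],s["contact_force"])
A=cur()
for a in(.4,.3,.2,.1,.06,.03,0): print(a,tip(a)[0],[v.tolist() for v in rel(A,tip(a))])
q=read_camera("side");print([(np.round(d["point"],1),d["conf"]) for d in recognise(q,"lid_edge")],[(np.round(d["point"],1),d["conf"]) for d in recognise(q,"handle_bar")],[proj("side",box(p,lid(a,-.115,0,.045)))[0] for a in (.6,.5,.4)])
E
```

```text
[0.49753676 0.20545154 0.14592613] [ 0.73894638 -0.21870353  0.51663607]
0.4 [0.49788166 0.20618334 0.1323278 ] [[-0.001, 0.009, 0.016], [0.011, -0.0, -0.0]]
0.3 [0.49812748 0.20465287 0.11855763] [[-0.001, 0.015, 0.033], [0.022, -0.0, -0.0]]
0.2 [0.49859212 0.20175992 0.10501875] [[-0.001, 0.02, 0.051], [0.034, -0.0, -0.0]]
0.1 [0.49927084 0.19753417 0.09184792] [[-0.001, 0.023, 0.069], [0.045, -0.0, -0.0]]
0.06 [0.49960078 0.19547989 0.0867126 ] [[-0.001, 0.023, 0.077], [0.049, -0.0, -0.0]]
0.03 [0.49986968 0.19380566 0.08291877] [[-0.001, 0.024, 0.082], [0.053, -0.0, -0.0]]
0 [0.5001567  0.19201867 0.0791782 ] [[-0.001, 0.024, 0.088], [0.056, -0.0, -0.0]]
[(array([244.9, 296.1]), 0.71)] [] [array([303.35273894, 217.4692429 ]), array([303.87953277, 225.74630971]), array([304.34529825, 234.03062494])]
```

arm_command([
  {"translation":[-0.001,0.009,0.016],"twist":[0.011,0,0],"fingers":-1},
  {"translation":[-0.001,0.015,0.033],"twist":[0.022,0,0],"fingers":-1},
  {"translation":[-0.001,0.02,0.051],"twist":[0.034,0,0],"fingers":-1},
  {"translation":[-0.001,0.023,0.069],"twist":[0.045,0,0],"fingers":-1},
  {"translation":[-0.001,0.023,0.073],"twist":[0.047,0,0],"fingers":-1},
])

```text
time: 11.78
eef_pos: [0.4991, 0.196, 0.0888]
tcp_rot: [-0.077, 0.964, -0.254, 0.019]
contact_force: [0.1, -0.4, -0.2]
opening: -0.0
finger_force: 0.0
```

```bash
python3 - <<'E'
from lidp import *
s=get_state();print(s["eef_pos"],s["contact_force"])
A=cur()
for a in(.06,.03,0): print(a,tip(a)[0],[v.tolist() for v in rel(A,tip(a))])
q=read_camera("side")
for n in("lid_edge","handle_bar","gauge_mid"): print(n,[(np.round(d["point"],1),d["conf"]) for d in recognise(q,n)])
E
```

```text
[0.49908077 0.19597188 0.0887908 ] [ 0.09278519 -0.44041533 -0.17308057]
0.06 [0.49960078 0.19547989 0.0867126 ] [[-0.001, 0.001, 0.003], [0.002, -0.002, 0.001]]
0.03 [0.49986968 0.19380566 0.08291877] [[-0.001, 0.001, 0.008], [0.006, -0.002, 0.001]]
0 [0.5001567  0.19201867 0.0791782 ] [[-0.001, 0.002, 0.014], [0.009, -0.002, 0.001]]
lid_edge [(array([268.8, 291.7]), 0.7)]
handle_bar [(array([263.6, 303.1]), 0.69)]
gauge_mid []
```

arm_command([
  {"translation":[-0.001,0.001,0.004],"twist":[0.003,0,0],"fingers":-1},
  {"translation":[-0.001,0.001,0.008],"twist":[0.006,0,0],"fingers":-1},
  {"translation":[-0.001,0.001,0.008],"twist":[0.006,0,0],"fingers":-1},
])

```text
time: 12.35
eef_pos: [0.5009, 0.1943, 0.0847]
tcp_rot: [-0.077, 0.963, -0.256, 0.02]
contact_force: [0.7, 0.1, -0.5]
opening: 0.001
finger_force: 0.0
```

```bash
python3 - <<'E'
from lidp import *
s=get_state();print(s["eef_pos"],s["contact_force"])
q=read_camera("side")
for n in("lid_edge","handle_bar"): print(n,[(np.round(d["point"],1),d["conf"]) for d in recognise(q,n)])
print([proj("side",box(p,lid(a,-.115,0,.045)))[0] for a in (.2,.1,.03)])
q=read_camera("top");print([(np.round(d["point"],1),d["conf"]) for d in recognise(q,"handle_bar")],proj("top",box(p,lid(.03,-.115,0,.045))))
cv2.imwrite("pics/raw.png",q["pixels"][:,:,::-1])
E
```

```text
[0.50091183 0.19431114 0.08470314] [ 0.71529145  0.08878712 -0.49868988]
lid_edge [(array([266.6, 292.5]), 0.66)]
handle_bar [(array([265.1, 304.2]), 0.57)]
[array([305.06853519, 250.13616615]), array([305.31696594, 257.72691208]), array([305.44396539, 262.7796756 ])]
[(array([240.8, 283. ]), 0.91)] [[281.85767657 239.71044259]]
```

arm_command([
  {"translation":[0,0,0.004],"twist":[0,0,0],"fingers":-1},
  {"translation":[0,0,0.004],"twist":[0,0,0],"fingers":-1},
])

```text
time: 12.85
eef_pos: [0.5017, 0.1932, 0.0826]
tcp_rot: [-0.077, 0.963, -0.256, 0.021]
contact_force: [-0.2, 0.7, 1.9]
opening: -0.003
finger_force: 1.0
```

arm_command([
  {"translation":[0,0,0.004],"twist":[0,0,0],"fingers":-1},
  {"translation":[0,0,0.004],"twist":[0,0,0],"fingers":-1},
])

```text
time: 13.1
eef_pos: [0.5018, 0.1926, 0.0812]
tcp_rot: [-0.076, 0.964, -0.255, 0.021]
contact_force: [-4.0, 4.9, 8.0]
opening: 0.0
finger_force: 4.5
```

arm_command([
  {"translation":[0,0,-0.03],"twist":[0,0,0],"fingers":-1},
  {"translation":[0,0,-0.1],"twist":[0,0,0],"fingers":0.3},
  {"translation":[0.08,0.1,-0.2],"twist":[0,0,0],"fingers":0.3},
  {"translation":[0.1,0.15,-0.25],"twist":[0,0,0],"fingers":0.3},
  {"translation":[0.1,0.15,-0.25],"twist":[0,0,0],"fingers":0.3},
])

```text
time: 13.72
eef_pos: [0.396, 0.3693, 0.1871]
tcp_rot: [-0.077, 0.963, -0.256, 0.021]
contact_force: [1.1, 0.7, 0.3]
opening: 0.65
finger_force: 0.0
```

```bash
python3 - <<'E'
from lidp import *
s=get_state();print(s["eef_pos"],s["contact_force"],s["opening"])
B=box(p,lid(.03,-.115,0,.045))
for n in("top","side"):
    q=read_camera(n);im=q["pixels"];cv2.imwrite(f"pics/{n}9.png",im[:,:,::-1])
    for m in("handle_bar","lid_edge"): print(n,m,[(np.round(d["point"],1).tolist(),round(d["conf"],2)) for d in recognise(q,m)])
    print("pred",proj(n,B),proj(n,box(p,lid(.03,-.115,.04,.056))),proj(n,box(p,lid(.03,-.115,-.04,.056))))
    u=proj(n,B)[0].astype(int);g=im.max(2)[u[1]-40:u[1]+40,u[0]-50:u[0]+50]
    k,l,st,ce=cv2.connectedComponentsWithStats((g<75).astype(np.uint8))
    for i in range(1,k):
        if st[i,4]>60:
            pts=np.argwhere(l==i)[:,::-1]+u-[50,40]; print(cv2.minAreaRect(pts.astype(np.float32)),st[i,4],pts.mean(0))
E
```

```text
[0.39600611 0.36931652 0.18707467] [1.05118046 0.69958776 0.27371372] 0.6495162954209615
top handle_bar [([241.5, 282.1], 0.74)]
top lid_edge [([237.2, 312.0], 0.74)]
pred [[281.85767657 239.71044259]] [[276.09241005 218.61182599]] [[281.42203908 260.20123777]]
((288.8575134277344, 240.2815399169922), (25.02043914794922, 41.36868667602539), 5.042450904846191) 667 [286.10044978 240.6041979 ]
side handle_bar [([263.3, 304.2], 0.95), ([278.0, 301.6], 0.35)]
side lid_edge [([262.0, 302.0], 0.68)]
pred [[305.44396539 262.7796756 ]] [[278.86536306 259.92564058]] [[332.02397168 256.51386757]]
((298.0, 223.0), (2.0, 34.0), 90.0) 74 [300.81081081 222.7027027 ]
((305.0654296875, 265.05120849609375), (52.75447082519531, 13.235001564025879), 8.29714584350586) 453 [305.4392936 266.5607064]
((305.6929931640625, 284.1334533691406), (13.030056953430176, 27.84156608581543), 75.25643920898438) 239 [305.42677824 284.48953975]
```

```bash
python3 - <<'E'
import cv2,numpy as np
g=cv2.imread("pics/side9.png").max(2)[250:292:2,268:344:1]
print("\n".join("".join("#" if v<50 else "+" if v<75 else "." if v<110 else " " for v in r) for r in g))
g=cv2.imread("pics/top9.png").max(2)[210:272:2,262:312]
print("\n".join("".join("#" if v<50 else "+" if v<75 else "." if v<110 else " " for v in r) for r in g))
E
```

```text
+..............                                                
            +..............................                                 
           .+++.+.........................................                  
           .++++++++++++++++++++++.++.........................+             
            +++++++++++++++++++++++++++++++++++++.............+#            
            #++++++++++++++++++++++++++++++++++++++++++++++++++#            
                ++######+++++++++++++++++++++++++++++++++++++++#            
                          .+.+++++++#+#+++++++++++++++++++++++#+            
                        ..................+++++++#+######+#++#+             
                       .........+..................        ..               
                       ....................++......+                        
                      +....................++........                       
                      ....................+++++++..+                        
                       +++++++++++++++++++++++++++++                        
                       .#++++++++++
[... 1126 characters left out ...]
+++          
            . .#+++++####+......+++++++#          
           .  +#+++++##########++++++++           
           .  #++++++########++++++++#            
              #+++++########+++++++++             
             .#+++++####+#++++++#+.               
             .++++++####.   .                     
             +++++++####.                         
             +#+++++####.                         
              .#######+..                         
               .       ..                         
               . .   ....                         
                 .  .  ..                         
              . . .  ..                           
                ... ...
```

```bash
cat > hp.py <<'E'
from lidp import *
def hpose(th,zo=.028,back=0):
    P=pose(*(box(p,lid(.025,-.115,0,zo))+[0,-.002,-.002]),psi,29); R=P[1]@Ro.from_euler("z",th).as_matrix()
    return P[0]-back*R[:,2],R
E
python3 - <<'E'
from hp import *
H=hpose(.24,back=.11);print(H[0],hpose(.24)[0]);plan(H,hpose(.24))
E
```

```text
[0.55560724 0.25466155 0.1988068 ] [0.56406421 0.20200732 0.10259863]
[-0.185, -0.166, 0.075] [-0.014, 0.001, 0.229] rows 3.1
[0.0, 0.0, 0.147] [-0.0, -0.0, -0.0] rows 1.8
```

arm_command([
  {"translation":[-0.185,-0.166,0.075],"twist":[-0.014,0,0.229],"fingers":0.2},
  {"translation":[-0.185,-0.166,0.075],"twist":[-0.014,0,0.229],"fingers":0.2},
  {"translation":[-0.185,-0.166,0.075],"twist":[-0.014,0,0.229],"fingers":0.2},
  {"translation":[-0.185,-0.166,0.075],"twist":[-0.014,0,0.229],"fingers":0.2},
  {"translation":[-0.185,-0.166,0.075],"twist":[-0.014,0,0.229],"fingers":0.2},
])

```text
time: 14.65
eef_pos: [0.5559, 0.2539, 0.1988]
tcp_rot: [0.04, 0.967, -0.245, 0.049]
contact_force: [0.3, -0.8, 0.2]
opening: 0.601
finger_force: 0.0
```

```bash
python3 - <<'E'
from hp import *
s=get_state();print(s["eef_pos"],s["contact_force"],s["qpos"]);plan(hpose(.24))
E
```

```text
[0.55586235 0.25393216 0.19875822] [ 0.33051718 -0.82259309  0.18923675] [ 0.45226022  0.2960131   1.68479973 -0.49442193  1.34933446 -0.87813769]
[0.0, 0.001, 0.146] [0.001, -0.001, -0.002] rows 1.8
```

arm_command([
  {"translation":[0,0.001,0.06],"twist":[0,0,0],"fingers":0.2},
  {"translation":[0,0.001,0.11],"twist":[0,0,0],"fingers":0.2},
  {"translation":[0,0.001,0.146],"twist":[0,0,0],"fingers":0.2},
  {"translation":[0,0.001,0.146],"twist":[0,0,0],"fingers":0.2},
])

```text
time: 15.15
eef_pos: [0.5616, 0.2035, 0.1006]
tcp_rot: [0.038, 0.967, -0.246, 0.048]
contact_force: [-1.2, 0.7, 0.8]
opening: 0.6
finger_force: 0.0
```

arm_command([
  {"translation":[0,0,0],"twist":[0,0,0],"fingers":-0.4},
  {"translation":[0,0,0],"twist":[0,0,0],"fingers":-1},
  {"translation":[0,0,0],"twist":[0,0,0],"fingers":-1},
  {"translation":[0,0,0],"twist":[0,0,0],"fingers":-1},
], grip_force=30)

```text
time: 15.65
eef_pos: [0.5652, 0.2054, 0.105]
tcp_rot: [0.039, 0.968, -0.243, 0.052]
contact_force: [-2.5, 6.2, 4.9]
opening: 0.187
finger_force: 29.6
```

```bash
python3 - <<'E'
from hp import *
s=get_state();A=cur();print(s["eef_pos"],hpose(.24)[0],"tool F",A[1].T@s["contact_force"],A[1].T@s["wrist_torque"],s["opening"])
E
```

```text
[0.56520566 0.2054163  0.10500198] [0.56406421 0.20200732 0.10259863] tool F [ 2.24248707  2.94514131 -7.42847392] [-0.6094302   0.28138252 -0.00794291] 0.18701284362679968
```

arm_command([
  {"translation":[0,0,0],"twist":[0,0,0.12],"fingers":-1},
  {"translation":[0,0,0],"twist":[0,0,0.24],"fingers":-1},
  {"translation":[0,0,0],"twist":[0,0,0.36],"fingers":-1},
  {"translation":[0,0,0],"twist":[0,0,0.48],"fingers":-1},
  {"translation":[0,0,0],"twist":[0,0,0.48],"fingers":-1},
])

```text
time: 16.27
eef_pos: [0.5651, 0.2051, 0.105]
tcp_rot: [0.279, 0.927, -0.223, 0.111]
contact_force: [-1.2, 4.4, 5.6]
opening: 0.183
finger_force: 29.6
```

```bash
python3 - <<'E'
from hp import *
s=get_state();A=cur();print(s["eef_pos"],"tool F",A[1].T@s["contact_force"],A[1].T@s["wrist_torque"],s["opening"])
print(Ro.from_matrix(hpose(0)[1].T@A[1]).as_rotvec())
E
```

```text
[0.56508579 0.2050906  0.10496093] tool F [ 1.19306892  0.64529789 -7.11594768] [-0.27789842  0.49153946 -0.01699369] 0.18328639860687962
[-0.00384603 -0.00308804  0.7446864 ]
```

Smooth: the handle is at about 0.74 rad with small forces. I'll carry on to the stop.

arm_command([
  {"translation":[0,0,0],"twist":[0,0,0.12],"fingers":-1},
  {"translation":[0,0,0],"twist":[0,0,0.24],"fingers":-1},
  {"translation":[0,0,0],"twist":[0,0,0.36],"fingers":-1},
  {"translation":[0,0,0],"twist":[0,0,0.48],"fingers":-1},
  {"translation":[0,0,0],"twist":[0,0,0.48],"fingers":-1},
])

```text
time: 16.9
eef_pos: [0.5648, 0.2044, 0.1031]
tcp_rot: [0.499, 0.83, -0.189, 0.162]
contact_force: [2.3, 3.2, -2.1]
opening: 0.192
finger_force: 29.3
```

```bash
python3 - <<'E'
from hp import *
s=get_state();A=cur();print(s["eef_pos"],"tool F",A[1].T@s["contact_force"],A[1].T@s["wrist_torque"],s["opening"])
print(Ro.from_matrix(hpose(0)[1].T@A[1]).as_rotvec())
E
```

```text
[0.56478216 0.20443436 0.1031285 ] tool F [2.34844276 3.67466145 0.47343322] [-0.54617552  0.56433678 -0.0577081 ] 0.1915780854187099
[-0.00408302 -0.00149829  1.2438417 ]
```

arm_command([
  {"translation":[0,0,0],"twist":[0,0,0.1],"fingers":-1},
  {"translation":[0,0,0],"twist":[0,0,0.2],"fingers":-1},
  {"translation":[0,0,0],"twist":[0,0,0.26],"fingers":-1},
  {"translation":[0,0,0],"twist":[0,0,0.26],"fingers":-1},
])

```text
time: 17.4
eef_pos: [0.5648, 0.2037, 0.103]
tcp_rot: [0.607, 0.754, -0.166, 0.187]
contact_force: [3.6, 1.2, -3.5]
opening: 0.186
finger_force: 32.0
```

```bash
python3 - <<'E'
from hp import *
s=get_state();A=cur();print(s["eef_pos"],"tool F",A[1].T@s["contact_force"],A[1].T@s["wrist_torque"],s["opening"])
print(Ro.from_matrix(hpose(0)[1].T@A[1]).as_rotvec())
E
```

```text
[0.56478474 0.20369953 0.10304289] tool F [2.02819037 3.85400755 2.74494129] [-0.58602313  0.33172449 -0.00859813] 0.18581355162222907
[-2.59755418e-03 -1.49839771e-03  1.51514709e+00]
```

arm_command([
  {"translation":[0,0,0],"twist":[0,0,0.06],"fingers":-1},
  {"translation":[0,0,0],"twist":[0,0,0.1],"fingers":-1},
  {"translation":[0,0,0],"twist":[0,0,0.1],"fingers":-1},
])

```text
time: 17.77
eef_pos: [0.5647, 0.2042, 0.1029]
tcp_rot: [0.644, 0.723, -0.157, 0.195]
contact_force: [4.3, 3.0, -3.1]
opening: 0.184
finger_force: 72.4
```

```bash
python3 - <<'E'
from hp import *
s=get_state();A=cur();print(s["eef_pos"],"tool F",A[1].T@s["contact_force"],A[1].T@s["wrist_torque"],s["opening"])
print(Ro.from_matrix(hpose(0)[1].T@A[1]).as_rotvec())
E
```

```text
[0.56470749 0.20421626 0.10287458] tool F [3.72938839 4.54148813 1.61853994] [-0.58569747  0.74524573 -1.47218361] 0.1842153255478508
[-0.00357164 -0.00207896  1.61498912]
```

The stop is reached (−1.5 N m). I'll ease the twist, release and withdraw along the tool axis.

arm_command([
  {"translation":[0,0,0],"twist":[0,0,-0.08],"fingers":-1},
  {"translation":[0,0,0],"twist":[0,0,-0.08],"fingers":-0.4},
  {"translation":[0,0,0],"twist":[0,0,-0.08],"fingers":0.2},
  {"translation":[0,0,0],"twist":[0,0,-0.08],"fingers":0.2},
  {"translation":[0,0,0],"twist":[0,0,-0.08],"fingers":0.2},
])

```text
time: 18.4
eef_pos: [0.5645, 0.2039, 0.1037]
tcp_rot: [0.616, 0.747, -0.164, 0.188]
contact_force: [0.6, -0.3, -0.1]
opening: 0.6
finger_force: 0.0
```

arm_command([
  {"translation":[0,0,-0.06],"twist":[0,0,0],"fingers":0.2},
  {"translation":[0,0,-0.14],"twist":[0,0,0],"fingers":0.2},
  {"translation":[0,0,-0.2],"twist":[0,0,0],"fingers":0.2},
  {"translation":[0,0,-0.28],"twist":[0,0,0],"fingers":0.2},
  {"translation":[0,0,-0.28],"twist":[0,0,0],"fingers":0.2},
])

```text
time: 19.02
eef_pos: [0.5495, 0.307, 0.294]
tcp_rot: [0.617, 0.747, -0.159, 0.19]
contact_force: [0.1, -0.1, 0.3]
opening: 0.598
finger_force: 0.0
```

```bash
python3 - <<'E'
from hp import *
s=get_state();print(s["time"],s["eef_pos"],s["contact_force"],s["opening"])
for n in("side","top"):
    q=read_camera(n);cv2.imwrite(f"pics/{n}10.png",q["pixels"][:,:,::-1])
    for m in("handle_bar","gauge_tin","hex_key","steel_disc"): print(n,m,[(np.round(d["point"],1).tolist(),round(d["conf"],2)) for d in recognise(q,m)])
    print("tight: up/down-slope ends",proj(n,box(p,lid(0,-.155,0,.056))),proj(n,box(p,lid(0,-.075,0,.056))),proj(n,box(p,lid(0,-.115,0,.045))))
g=cv2.imread("pics/side10.png").max(2)[236:296:2,268:344:1]
print("\n".join("".join("#" if v<50 else "+" if v<75 else "." if v<110 else " " for v in r) for r in g))
E
```

```text
19.025 [0.54952554 0.30700337 0.29404708] [ 0.09957839 -0.06421459  0.34442752] 0.5976385145563047
side handle_bar [([268.1, 304.9], 0.93)]
side gauge_tin [([336.8, 406.1], 0.86)]
side hex_key [([385.7, 319.0], 0.52)]
side steel_disc [([311.0, 403.0], 0.54)]
tight: up/down-slope ends [[308.24671969 282.44296092]] [[303.18162582 239.93926595]] [[305.48645095 264.86992682]]
top handle_bar [([240.4, 286.7], 0.89)]
top gauge_tin [([322.4, 269.6], 0.56)]
top hex_key [([261.2, 222.1], 0.41)]
top steel_disc [([321.5, 320.4], 0.56)]
tight: up/down-slope ends [[262.02875742 243.74903109]] [[296.7856695  235.16644747]] [[282.25675517 239.9951222 ]]
.                                                                           
                                                                            
                                                                            
                                                                            
                             +..+.++.                                       
                            ++......++                              
[... 1045 characters left out ...]
+++......++++++.                         
                       +...........+++.......++++++.                        
                      .............+++++......++++++                        
                      +..........+..++++......++++++                        
                       .............+++++.++++++++++.                       
                       +............+#+++++++++++++.                        
                        ++...........+++++++++++++.                         
                         .#+..........+#++++++#+.                           
                             +++.......++++##.+                             
                                 ..##.+.+.
```

```bash
python3 -c "
from plant import *
print(sign_off())"
```

```text
the job is handed in; nothing more can be done
None
```

I handed the job in with the plug gauge in both vee rests, the lid drawn down and the T-handle turned to its stop (about 1.4 rad in the last image), the gripper clear and the tin, hex key and disc not visibly moved. It took about 19 s; no pass/fail verdict was returned, and I did not re-check the screwdriver.

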